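# Put the desk things away beside their partners

### The job

Put the four loose things away in the wooden desk organiser, each with its partner. Lay the screwdriver in its cork cradle with its handle at the near end, towards the front edge of the desk, and in the pockets at the near ends of the lanes put the tape measure (standing, as it is now) in front of the screwdriver's cradle, the eraser (flat) in front of the pencil and the battery (standing) in front of the remote control. Leave the stapler and the glue stick where they are.

Things in the scene. Friction and masses are not known exactly. Their poses are not given: they have to be found in the camera images.
- organiser: Brown wooden tray, grey felt floor, fixed, 305 (x) x 178 (y) mm; origin under its centre on the desk. Floor 4, walls 10, dividers 9 mm above the desk. 3 lanes along x at y = -57, 0, +57, each 52 mm wide: a long bay (x -53.5 to 146.5) and at its near (-x) end an empty pocket (x -146.5 to -58.5). Remote, pencil and cradle lie in the long bays, in any order.
- cradle: Light brown cork cradle in one long bay, fixed, 198 (x) x 48 (y) x 9 mm; origin under its centre on the tray floor, x along the lane (organiser's x). V channel along x: floor 3 mm up, 16 mm wide; 45 degree sides to rims 9 mm up, about 29 apart. A seated screwdriver's axis is 15.5 mm above the origin. Its lane's pocket: centre at x = -149 mm in this frame.
- remote: Black remote control, 192 (x) x 48 (y) x 19 mm, fixed in one long bay, lying along the lane; origin under its centre, x as the organiser's x, so its lane's pocket is centred at x = -149 mm in this frame.
- pencil: Yellow pencil, 136 mm long, 7 mm thick, fixed in the middle of one long bay, lying along the lane; origin under its centre, its own y points along the organiser's +x, so its lane's pocket is centred at y = -149 mm in this frame.
- screwdriver_handle (a point): Screwdriver, yellow handle, 178 mm long, 90 g, lying loose (can roll). This point: on its axis in the middle of the handle, 12.5 mm above the desk at the start; y along the axis to the handle's end. Handle 25 mm thick, y -42 to +43; collar 18 mm, y -55 to -42; steel shaft 6 mm, y -135 to -55. Seated with the handle near, this point is at x = -46 mm in the cradle's frame.
- tape_measure: Yellow tape measure standing upright, 240 g nominal, 32 (x) x 74 (y) x 60 (z) mm with its hook tongue; the solid case runs from y = -25 to +37 mm and x = -15 to +15 mm. Origin in the middle of its underside. It fits the pocket only with its y along the lane, either way round.
- eraser: Blue and white eraser lying flat, 21 (x) x 50 (y) x 13 (z) mm, origin under its centre.
- battery: AA battery standing on end, white with a teal top, 14 mm in diameter, 50 mm tall, origin under its centre.
- stapler: Red and black stapler, 150 x 34 x 41 mm, a bystander behind the loose things, origin under its centre. Behind it all, wall cabinets hang over the desk from about x = 0.57 m on, undersides 0.45 m above the desk, and a table lamp stands at x = 0.73, y = 0.02 m, its shade reaching forward to x = 0.65.
- glue_stick: White and orange glue stick standing, 28 mm in diameter, 92 mm tall, a bystander on the right, origin under its centre.
There are look-alikes about, which are no part of the job. Of the things that look like the tape_measure, the largest one is meant.

How it is judged (in metres and radians):
At the end, for the whole second after the job is handed in: Screwdriver seated in the cradle, handle near (0.1 rad, 8 mm across, 14 mm along). On the felt, upright (0.12 rad) and at rest in the pockets: tape measure by the cradle (22 mm along, 14 across), eraser by the pencil (36, 20), battery by the remote (40, 22) (x of screwdriver_handle in the frame of cradle between -0.06 and -0.032 m and y of screwdriver_handle in the frame of cradle between -0.008 and 0.008 m and z of screwdriver_handle in the frame of cradle between 0.012 and 0.019 m and angle between the y axis of screwdriver_handle and the x axis of cradle, either way round below 0.1 rad and x of tape_measure in the frame of cradle between -0.171 and -0.127 m and y of tape_measure in the frame of cradle between -0.014 and 0.014 m and z of tape_measure in the frame of organiser between 0 and 0.008 m and angle between each of tape_measure, eraser, battery's own z axis and vertical below 0.12 rad and linear speed of each of tape_measure, eraser, battery below 0.02 m/s and y of eraser in the frame of pencil between -0.185 and -0.113 m and x of eraser in the frame of pencil between -0.02 and 0.02 m and z of eraser in the frame of organiser between 0 and 0.008 m and x of battery in the frame of remote between -0.189 and -0.109 m and y of battery in the frame of remote between -0.022 and 0.022 m and z of battery in the frame of organiser between 0 and 0.008 m); the robot touches nothing.
It fails at once if the stapler is moved by more than 20 mm (distance of stapler from where it was at the start of the episode above 0.02 m).
It fails at once if the glue stick is moved by more than 20 mm or tipped over (distance of glue_stick from where it was at the start of the episode above 0.02 m or angle between glue_stick's own z axis and vertical above 0.5 rad).
It also fails if it takes over 106 s, if anything falls off the work surface, if the arm or the gripper's body presses on something with over 40 N, if the wrist force passes 120 N, or if a joint passes its speed limit or range.

### The arm

A 6-joint arm with a two-finger parallel gripper is mounted at the origin on a cart in front of the work surface, level with it; the furniture and walls round the work are solid. World frame = base frame: x ahead of the robot, y to its left, z up, the work surface at z = 0. Lengths are in m, angles in degrees, forces in N, time in s.
With the tool pointing down it reaches from about 0.325 to 0.875 m from the base axis. Payload 4.4 kg.
Tool frame: the origin (TCP) lies at the very end of the fingers, on their centre line; the grasp point (between the pads) lies grip_point_offset behind it (grip_point_offset is the distance from the TCP to the grasp point, in m); z points along the fingers, y is the line along which they close (so a half turn about z gives the same grasp; the last joint's range is limited). The gripper opens to 85 mm and grips with 20 to 120 N. Pads are 22 mm wide; open, the fingers measure 114 mm over their backs; the gripper's body (76 mm by 85 mm) begins 54 mm behind the grasp point. The pads swing forward as they close: fully open they stand 13 mm farther back than shut.
Start: joints at [-78.868, 11.837, 88.321, -0, 79.842, -8.623], TCP at [0.194, -0.541, 0.196] pointing down, gripper open.
Joint ranges: [-156.59, 156.59], [-49.26, 127.26], [12.9, 141.05], [-63.56, 243.56], [4.71, 150.69], [-161.64, 161.64]. Speed limits (degrees/s): [159.86, 159.86, 180, 180, 180, 180].

### API

Orientations are given as [roll, pitch, yaw] about the fixed x, y, z axes, in that order (R = Rz(yaw) Ry(pitch) Rx(roll)).
In Python, from cell import state, get_image, get_calibration, close_job, grip_point_offset gives the robot as it stands. The module is installed in compiled form; this text tells all that it offers.
- The arm moves only by the tool carry_out, never from a script. Its argument "moves" is a list of rows, each a list of 4 numbers: the shift along the world's x, y, z in mm, then the turn about the world's z in units of 6 degrees (1.0 is 6 degrees). A call has 1 to 20 rows; each row is the pose to reach, as a shift and turn from the pose commanded when the call began; what a row does not reach only later rows make up. A row lasts 1/10 s, in which the tool goes at most 50 mm and 8.59 degrees, less where a joint would pass 70% of its speed; a pose out of reach is approached as far as the arm can. A call with a gripper value outside its range is refused whole. "hand" is the closure, from -1 (fully open) to 1 (shut), set as the call begins (left out, the last holds). The fingers move at their own pace and stop on an object; "force" is the grip in N (left out, the last holds). Time passes only in rows, so rows that repeat a pose let the fingers close. It gives the time, the measured TCP pose, the force, the opening and the grip force at its end, in the units of the state.
- state(): the state, without advancing time (a new reading comes with each control period).
- get_image(name): name is "scene" or "top" or "wrist"; returns (picture, depth): 384x512x3 uint8, red, green, blue; 384x512 float32, m along the optical axis (not along the pixel's ray), 0 where there is no reading.
- get_calibration(name): a dict with "intrinsics" (3x3 intrinsics, pixels), "pose" (4x4, takes a point from camera to world coordinates); the wrist camera has in their place "mount" (4x4, takes a point from camera to tool coordinates, whose origin is the TCP and whose axes are the flange's). Camera axes: x right, y down, z forward; pixel columns grow to the right and rows downward; lengths in m; the calibration is good to about 2 mm. A picture is of the moment at which its call begins: read the wrist's pose just before it. get_calibration takes no time and is no camera call.
- close_job(): hands the job in; it is judged then, once.
The state is a dict: "t": time; "joint_pos": joint angles; "joint_velocities": joint speeds; "joint_torque": joint torques, N m; "position": TCP position; "orientation": TCP orientation; "force": force on the tool from outside, world axes, zero at the start; "ft_torque": the same for the moment, N m; "grip_width": opening from 0.0 (shut) to 1.0 (fully open); "grip_force": force on a finger pad.
Only numpy, scipy, OpenCV 4.12 (cv2) and the standard library are available. Lean on these libraries where they do the work, as an engineer would, in place of code of your own. Each camera call takes 0.05 s, during which the arm holds its last target. There are 200 camera calls.

## Working session

There is one attempt and no reset: what is moved stays moved. The work goes in short steps, Python scripts to look and compute and a tool call to move; the robot and the scene stay as the last step left them, time stands still between calls to the robot, and variables do not carry over. Pictures are saved under pics/ and viewed, at most 14 in all, crops included, and the job is handed in when it is done.

Besides the shell and the picture viewer there is one more tool, called as a command line: name --pt "numbers of a row" for each row, then --argument value for the rest. carry_out: Moves the arm, as the interface text tells. Its arguments: {"type":"object","properties":{"moves":{"type":"array","items":{"type":"array","items":{"type":"number"}}},"hand":{"type":"number"},"force":{"type":"number"}},"required":["moves"]}

```bash
mkdir -p pics
cat > h.py <<'E'
import numpy as np, cv2
from cell import *
def snap(n,f,crop=None,s=1):
    st=state(); im,d=get_image(n); np.savez('last_%s.npz'%n,im=im,d=d,p=st['position'],o=st['orientation'])
    if crop: im=im[crop[1]:crop[3],crop[0]:crop[2]]
    im=cv2.resize(im,None,fx=s,fy=s,interpolation=cv2.INTER_CUBIC)
    cv2.imwrite('pics/'+f,im[:,:,::-1])
def world(n,u,v,z=None):
    L=np.load('last_%s.npz'%n); c=get_calibration(n); K=np.array(c['intrinsics'])
    if n=='wrist':
        from scipy.spatial.transform import Rotation as R
        T=np.eye(4);T[:3,:3]=R.from_euler('xyz',L['o'],degrees=True).as_matrix();T[:3,3]=L['p'];T=T@np.array(c['mount'])
    else: T=np.array(c['pose'])
    r=T[:3,:3]@np.linalg.inv(K)@[u,v,1.]
    s=(z-T[2,3])/r[2] if z is not None else L['d'][int(round(v)),int(round(u))]
    return (T[:3,3]+s*r).round(4)
E
python3 - <<'E'
from h import *
print(state(),grip_point_offset)
snap('top','top1.png',s=1.5); snap('scene','sc1.png',s=1.5)
for n in('top','scene'):print(get_calibration(n))
E
```

```text
{'t': 0.0, 'joint_pos': array([-7.88667103e+01,  1.18865294e+01,  8.84090493e+01, -3.85016509e-04,
        7.98415348e+01, -8.62459630e+00]), 'joint_velocities': array([-0.10325576, -0.0426717 ,  0.03458354,  0.00598175,  0.0649248 ,
        0.07722111]), 'joint_torque': array([ 5.80903925e-04, -3.83035684e+01, -2.91596478e+01, -1.10855635e-04,
        1.06127624e-02, -6.15474988e-06]), 'position': array([ 0.19417741, -0.54028854,  0.19456811]), 'orientation': array([-1.79864380e+02, -2.01869498e-02,  1.97579304e+01]), 'force': array([-0.61007772, -0.25916272, -0.04731386]), 'ft_torque': array([-0.0104974 , -0.05230181,  0.02210788]), 'grip_force': 0.0, 'grip_width': 1.001870323100695} 0.0187
{'intrinsics': array([[428.44780469,   0.        , 252.19131263],
       [  0.        , 428.44780469, 195.4925172 ],
       [  0.        ,   0.        ,   1.        ]]), 'pose': array([[ 0.00632234, -0.98059779,  0.19592859,  0.29045997],
       [-0.99974655, -0.01043193, -0.01995008, -0.05327293],
       [ 0.02160691, -0.1957528 , -0.98041521,  1.30232898],
       [ 0.        ,  0.        ,  0.        ,  1.        ]])}
{'intrinsics': array([[452.05775801,   0.        , 252.48021286],
       [  0.        , 452.05775801, 192.73125821],
       [  0.        ,   0.        ,   1.        ]]), 'pose': array([[-0.46042921, -0.51063993,  0.72612107, -0.41792403],
       [-0.88757952,  0.25154858, -0.38590918,  0.40956069],
       [ 0.01440591, -0.82217405, -0.56905386,  0.75634089],
       [ 0.        ,  0.        ,  0.        ,  1.        ]])}
```

View pics/top1.png

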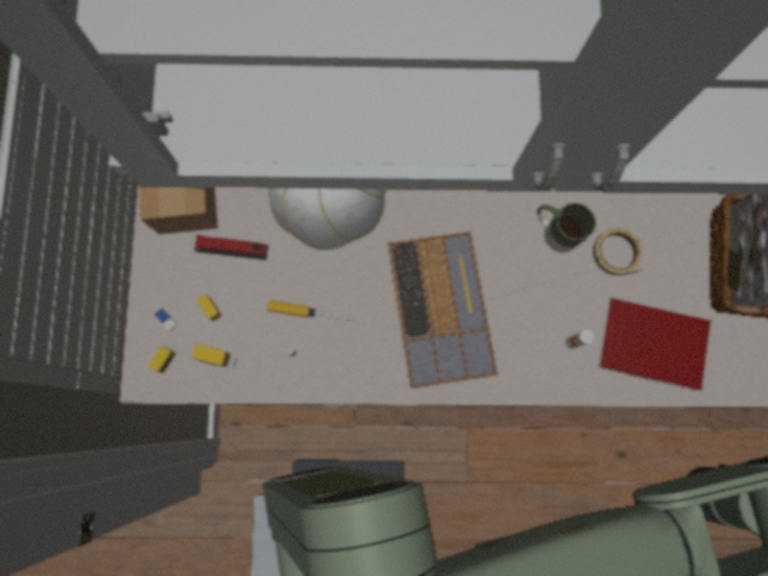

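View pics/sc1.png

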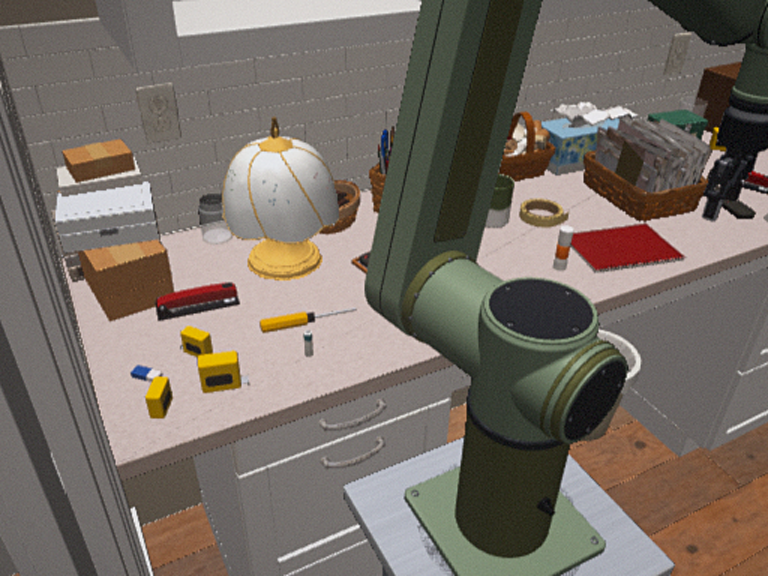

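Top view (at 1.5x): the remote, cradle and pencil lanes run left to right in the organiser at (442,310). The big tape is at (210,355), the eraser at (165,319), the battery at (292,352) and the screwdriver at (290,309). The tapes at (208,307) and (161,360) are decoys. I'll enlarge both areas.

Run:
```python
from h import *
snap('top','a.png',(85,185,245,265),5); snap('top','b.png',(250,150,340,262),5)
for u,v in [(140,236),(139,205),(107,240),(110,213),(195,235),(193,206),(295,209)]: print(u,v,world('top',u,v))
```

```text
140 236 [0.4164 0.2453 0.057 ]
139 205 [0.5094 0.2563 0.0452]
107 240 [0.4046 0.3412 0.051 ]
110 213 [0.4897 0.3503 0.012 ]
195 235 [0.4218 0.088  0.0454]
193 206 [0.5116 0.0992 0.0242]
295 209 [ 0.5082 -0.2112  0.0084]
```

View pics/a.png

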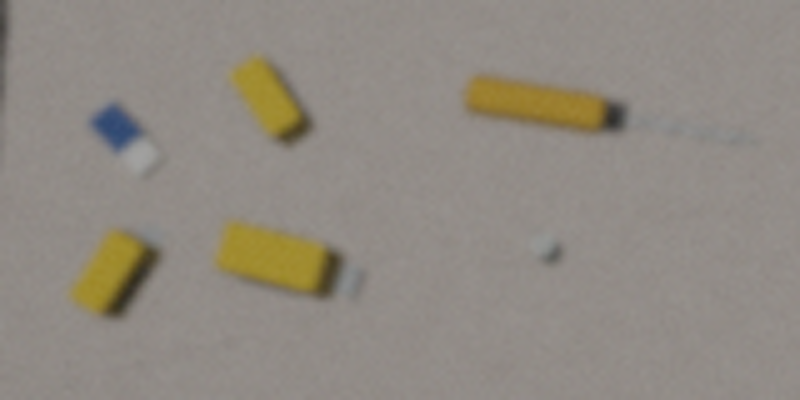

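View pics/b.png

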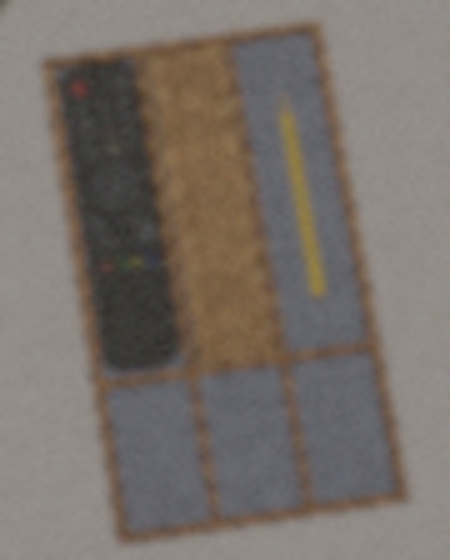

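Run:
```python
from h import *
A=lambda u,v,z:world('top',85+(u-2)/5,185+(v-2)/5,z)
B=lambda u,v,z:world('top',250+(u-2)/5,150+(v-2)/5,z)
def yaw(a,b): d=b-a; return np.degrees(np.arctan2(d[1],d[0])).round(1), np.linalg.norm(d).round(4)
c=[B(*p,.01) for p in [(45,62),(320,25),(405,498),(122,540)]]
print('org',np.mean(c,0),yaw(c[3],c[0]),yaw(c[2],c[1]),yaw(c[1],c[0]),yaw(c[2],c[3]))
p=[B(288,108,.011),B(318,295,.011)];print('pencil',np.mean(p,0),yaw(p[1],p[0]))
t=[A(*p,.06) for p in [(230,222),(332,245),(324,295),(217,268)]];print('tape',np.mean(t,0),yaw(t[1],t[0]),yaw(t[2],t[3]),yaw(t[3],t[0]),'hook',A(350,282,.01))
e=[A(*p,.013) for p in [(113,102),(161,155),(143,178),(89,122)]];print('eraser',np.mean(e,0),yaw(e[1],e[0]),yaw(e[2],e[3]),yaw(e[3],e[0]))
print('bat',A(545,246,.05))
s=[A(467,93,.0125),A(625,117,.0125),A(606,114,.0125),A(760,138,.0125)]
print('sd',s,yaw(s[1],s[0]),yaw(s[3],s[0]))
m=get_calibration('wrist');print(m)
```

```text
org [ 0.520925 -0.208475  0.01    ] (np.float64(9.1), np.float64(0.2996)) (np.float64(8.6), np.float64(0.2992)) (np.float64(98.6), np.float64(0.1751)) (np.float64(98.8), np.float64(0.1728))
pencil [ 0.56855 -0.2587   0.011  ] (np.float64(7.8), np.float64(0.1192))
tape [0.4158   0.245275 0.06    ] (np.float64(77.9), np.float64(0.0609)) (np.float64(76.4), np.float64(0.064)) (np.float64(-12.3), np.float64(0.0273)) hook [0.4065 0.2122 0.01  ]
eraser [0.4913   0.350475 0.013   ] (np.float64(44.0), np.float64(0.0448)) (np.float64(45.8), np.float64(0.0485)) (np.float64(-47.4), np.float64(0.0183))
bat [0.4248 0.0917 0.05  ]
sd [array([0.5219, 0.1465, 0.0125]), array([0.508 , 0.05  , 0.0125]), array([0.5097, 0.0616, 0.0125]), array([ 0.4958, -0.0324,  0.0125])] (np.float64(81.8), np.float64(0.0975)) (np.float64(81.7), np.float64(0.1808))
{'intrinsics': array([[307.16962953,   0.        , 258.08106024],
       [  0.        , 307.16962953, 190.89147299],
       [  0.        ,   0.        ,   1.        ]]), 'mount': array([[-1.24156663e-04, -9.52450429e-01, -3.04693559e-01,
         7.86152714e-02],
       [ 9.99999966e-01, -4.84683581e-05, -2.55971773e-04,
         1.39330489e-04],
       [ 2.29032429e-04, -3.04693580e-01,  9.52450403e-01,
        -1.78526603e-01],
       [ 0.00000000e+00,  0.00000000e+00,  0.00000000e+00,
         1.00000000e+00]])}
```

carry_out --pt "230 440 0 0" --pt "230 440 0 0" --pt "230 440 0 0" --pt "230 440 0 0" --pt "230 440 0 0" --pt "230 440 0 0" --pt "230 440 0 2" --pt "230 440 0 4" --pt "230 440 0 6" --pt "230 440 0 8" --pt "222 786 0 9.6" --pt "222 786 0 9.6" --pt "222 786 0 9.6" --pt "222 786 0 9.6" --pt "222 786 0 9.6" --pt "222 786 0 9.6" --pt "222 786 0 9.6" --pt "222 786 0 9.6" --pt "222 786 0 9.6" --pt "222 786 0 9.6" --hand -1

```text
t: 2.2
position: [0.4162, 0.2439, 0.1955]
orientation: [-180.0, 0.1, 77.3]
force: [-0.2, -0.8, 0.5]
grip_width: 1.002
grip_force: 0.0
```

Run:
```python
from h import *
s=state();print(s['t'],s['position'],s['orientation'],s['joint_pos'])
snap('wrist','w1.png',s=1.5)
```

```text
2.2 [0.41619792 0.24393164 0.19546973] [-1.79977117e+02  5.27496185e-02  7.73164334e+01] [ 2.01048734e+01  4.68778711e-01  1.00897429e+02 -3.25867851e-02
  7.86815972e+01  3.27948594e+01]
```

View pics/w1.png

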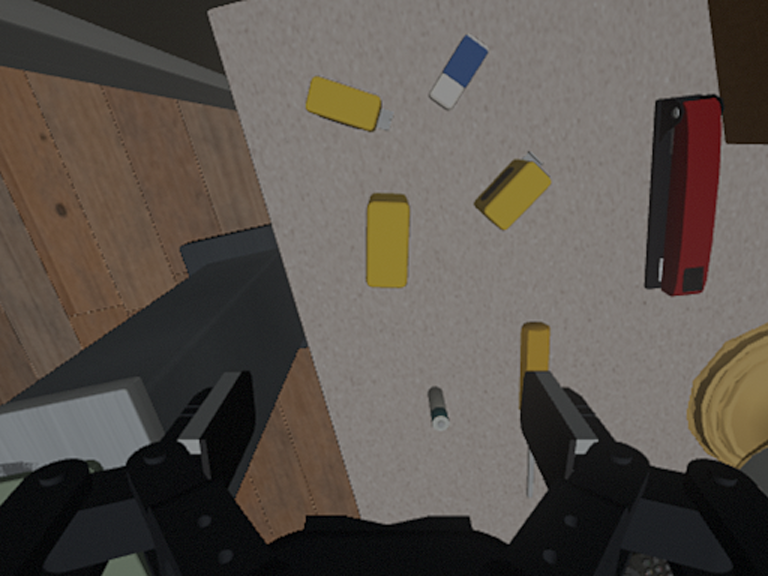

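The wrist view shows the big tape at (388,241) just off the TCP, the eraser at (459,72), the battery top at (440,424) and the screwdriver handle at (536,360). I'll measure these points.

Run:
```python
from h import *
W=lambda u,v,z:world('wrist',u/1.5,v/1.5,z)
for n,p in dict(tape=[(367,205,.06),(410,205,.06),(408,287,.06),(367,287,.06)],eraser=[(466,36,.013),(488,47,.013),(450,109,.013),(430,99,.013)],bat=[(440,424,.05)],sd=[(537,323,.0125)],tip=[(528.5,495,.0125)]).items():
    q=[W(*x) for x in p];print(n,q,np.mean(q,0))
print(world('wrist',388/1.5,240/1.5))
```

```text
tape [array([0.4111, 0.2815, 0.06  ]), array([0.4396, 0.2751, 0.06  ]), array([0.4262, 0.2184, 0.06  ]), array([0.3976, 0.2248, 0.06  ])] [0.418625 0.24995  0.06    ]
eraser [array([0.5027, 0.375 , 0.013 ]), array([0.5167, 0.3647, 0.013 ]), array([0.4832, 0.3304, 0.013 ]), array([0.4703, 0.3403, 0.013 ])] [0.493225 0.3526   0.013   ]
bat [array([0.4272, 0.0944, 0.05  ])] [0.4272 0.0944 0.05  ]
sd [array([0.5247, 0.1478, 0.0125])] [0.5247 0.1478 0.0125]
tip [array([ 0.4948, -0.0284,  0.0125])] [ 0.4948 -0.0284  0.0125]
[0.4197 0.2548 0.0596]
```

carry_out --pt "1 4 -40 0" --pt "1 4 -85 0" --pt "1 4 -130 0" --pt "1 4 -155 0" --pt "1 4 -172 0" --pt "1 4 -175 0" --pt "1 4 -175 0" --pt "1 4 -175 0"

```text
t: 3.05
position: [0.4189, 0.2487, 0.0221]
orientation: [179.9, -0.1, 77.3]
force: [1.0, -0.4, 0.2]
grip_width: 1.004
grip_force: 0.0
```

carry_out --pt "0 0 0 0" --pt "0 0 0 0" --pt "0 0 0 0" --pt "0 0 0 0" --pt "0 0 0 0" --pt "0 0 0 0" --pt "0 0 0 0" --pt "0 0 0 0" --pt "0 0 0 0" --pt "0 0 0 0" --hand 1 --force 40

```text
t: 4.05
position: [0.4176, 0.249, 0.0214]
orientation: [180.0, -0.0, 77.4]
force: [-1.9, -1.1, 5.7]
grip_width: 0.322
grip_force: 39.3
```

carry_out --pt "0 0 40 0" --pt "0 0 85 0" --pt "0 -40 120 -1" --pt "2 -80 120 -2" --pt "8 -120 120 -3.4" --pt "8 -160 120 -4.8" --pt "8 -200 120 -6.2" --pt "8 -240 120 -7.6" --pt "8 -280 120 -9" --pt "8 -325 120 -10.4" --pt "8 -370 120 -11.4" --pt "8 -410 120 -11.4" --pt "8 -450 120 -11.4" --pt "8 -468 120 -11.4" --pt "8 -471 120 -11.4" --pt "8 -471 120 -11.4" --pt "8 -471 120 -11.4"

```text
t: 5.75
position: [0.4249, -0.2208, 0.1401]
orientation: [-179.9, 0.1, 9.0]
force: [0.6, 0.3, -2.9]
grip_width: 0.325
grip_force: 40.1
```

Run:
```python
from h import *
s=state();print(s['t'],s['position'],s['orientation'],s['joint_pos'],s['grip_width'],s['grip_force'])
snap('wrist','w2.png',s=1.5)
```

```text
5.75 [ 0.42488477 -0.22078736  0.14011044] [-1.79903996e+02  5.17743836e-02  9.00386478e+00] [-3.78501655e+01  3.31917158e+00  1.04866935e+02  2.93258595e-02
  7.19193477e+01  4.31368860e+01] 0.3254699583390869 40.067677428414754
```

View pics/w2.png

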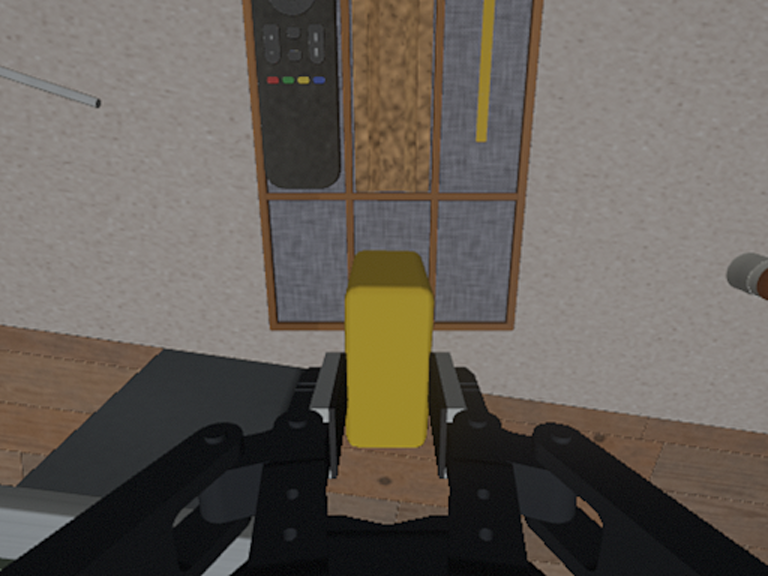

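The held tape is over the pockets. The crossbar joins the dividers at (349,196) and (435,196), and the tray's near corners are at (271,329) and (513,329). The screwdriver tip is at (98,103).

Run:
```python
from h import *
W=lambda u,v,z:world('wrist',u/1.5,v/1.5,z)[:2]
P=np.array([W(349,196,.009),W(435,196,.009),W(271,329,.01),W(513,329,.01)])
O=np.array([[-.056,.0285],[-.056,-.0285],[-.1525,.089],[-.1525,-.089]])
from scipy.optimize import least_squares
f=lambda p:((np.c_[np.cos(p[2])*O[:,0]-np.sin(p[2])*O[:,1]+p[0],np.sin(p[2])*O[:,0]+np.cos(p[2])*O[:,1]+p[1]])-P).ravel()
r=least_squares(f,[.52,-.21,.15]);print(P,r.x[:2],np.degrees(r.x[2]),r.fun*1000)
print('tip',W(98,103,.0125), 'tape top edges',world('wrist',350/1.5,287/1.5,.12),world('wrist',431/1.5,287/1.5,.12),world('wrist',352/1.5,445/1.5,.12),world('wrist',427/1.5,445/1.5,.12), world('wrist',388/1.5,350/1.5))
```

```text
[[ 0.4628 -0.1889]
 [ 0.4717 -0.2453]
 [ 0.3595 -0.1456]
 [ 0.3871 -0.3188]] [ 0.52321996 -0.20820619] 9.075413839094386 [ 0.62555757  0.00390722  0.71641518  0.11745699 -0.909343    1.22517878
 -0.43262975 -1.34654299]
tip [ 0.4953 -0.0281] tape top edges [ 0.4368 -0.2018  0.12  ] [ 0.4426 -0.238   0.12  ] [ 0.3532 -0.214   0.12  ] [ 0.3592 -0.2517  0.12  ] [ 0.4368 -0.2192  0.1796]
```

Run:
```python
from h import *
s=state();print(s['position'],s['orientation'])
for v in (288,445): print(world('wrist',390/1.5,v/1.5,.18))
```

```text
[ 0.42504705 -0.22068732  0.14026847] [-1.79926987e+02  3.73451521e-02  9.03173421e+00]
[ 0.4584 -0.2164  0.18  ]
[ 0.4005 -0.2257  0.18  ]
```

carry_out --pt "-2 -3 0 0" --pt "-2 -3 -30 0" --pt "-2 -3 -65 0" --pt "-2 -3 -90 0" --pt "-2 -3 -105 0" --pt "-2 -3 -110 0" --pt "-2 -3 -113 0" --pt "-2 -3 -113 0" --pt "-2 -3 -113 0"

```text
t: 6.7
position: [0.4243, -0.2258, 0.0289]
orientation: [179.9, -0.1, 9.0]
force: [0.8, 0.5, -1.7]
grip_width: 0.326
grip_force: 40.1
```

carry_out --pt "0 0 -2 0" --pt "0 0 -2 0" --pt "0 0 -2 0" --pt "0 0 -2 0"

```text
t: 7.1
position: [0.4234, -0.2253, 0.026]
orientation: [180.0, -0.0, 9.0]
force: [0.6, 0.3, -1.3]
grip_width: 0.324
grip_force: 40.1
```

carry_out --pt "0 0 0 0" --pt "0 0 0 0" --pt "0 0 0 0" --pt "0 0 0 0" --pt "0 0 0 0" --pt "0 0 25 0" --pt "0 0 70 0" --pt "0 0 115 0" --pt "0 0 125 0" --pt "0 0 125 0" --pt "0 0 125 0" --hand 0.1

```text
t: 8.2
position: [0.4226, -0.2245, 0.1496]
orientation: [-179.9, 0.1, 9.0]
force: [0.1, -0.3, -0.2]
grip_width: 0.446
grip_force: 0.0
```

Run:
```python
from h import *
s=state();print(s['t'],s['position'],s['orientation'],s['grip_width'])
snap('wrist','w3.png',s=1)
```

```text
8.2 [ 0.42255808 -0.22454429  0.14961974] [-1.79916804e+02  7.55925594e-02  8.95436153e+00] 0.4458351448399251
```

View pics/w3.png

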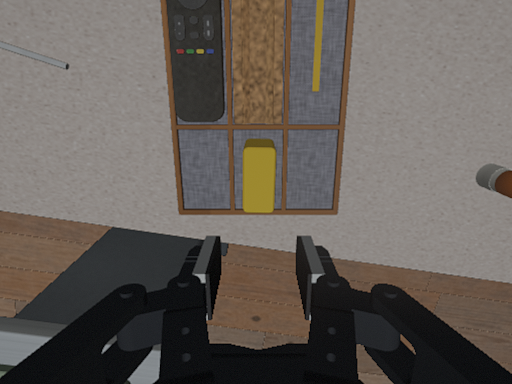

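The tape stands in the middle pocket at (259,178). I'll check its height and position.

Run:
```python
from h import *
for p in [(259,160),(259,180),(259,200),(248,180),(270,180)]: print(world('wrist',*p))
a,b=world('wrist',259,147,.064)[:2],world('wrist',259,211,.064)[:2];print(a,b)
c=(a+b)/2-[.5222,-.2083];print('org frame',c@[.9877,.1564],c@[-.1564,.9877])
```

```text
[ 0.445  -0.2216  0.0653]
[ 0.4271 -0.2245  0.0649]
[ 0.4086 -0.2274  0.0655]
[ 0.4252 -0.2148  0.0636]
[ 0.4284 -0.2342  0.064 ]
[ 0.456  -0.2199] [ 0.3975 -0.2292]
org frame -0.09681746499999998 -0.00112174499999999
```

carry_out --pt "14 47 0 1.4" --pt "28 94 0 2.8" --pt "41 141 0 4.2" --pt "55 188 0 5.6" --pt "68 235 0 7" --pt "81 282 0 8.4" --pt "94 329 0 9.8" --pt "94 329 0 11.2" --pt "94 329 0 12" --pt "94 329 -20 12" --pt "94 329 -50 12" --pt "94 329 -50 12" --pt "94 329 -50 12" --hand -0.4

```text
t: 9.55
position: [0.5153, 0.1037, 0.0987]
orientation: [-179.7, 0.1, 81.0]
force: [0.0, 0.2, 0.7]
grip_width: 0.701
grip_force: 0.0
```

Run:
```python
from h import *
s=state();print(s['t'],s['position'],s['orientation'],s['grip_width'])
snap('wrist','w4.png',s=1.5)
```

```text
9.55 [0.51534604 0.10373864 0.0986951 ] [-1.79702255e+02  5.62973657e-02  8.09521721e+01] 0.701435627671021
```

View pics/w4.png

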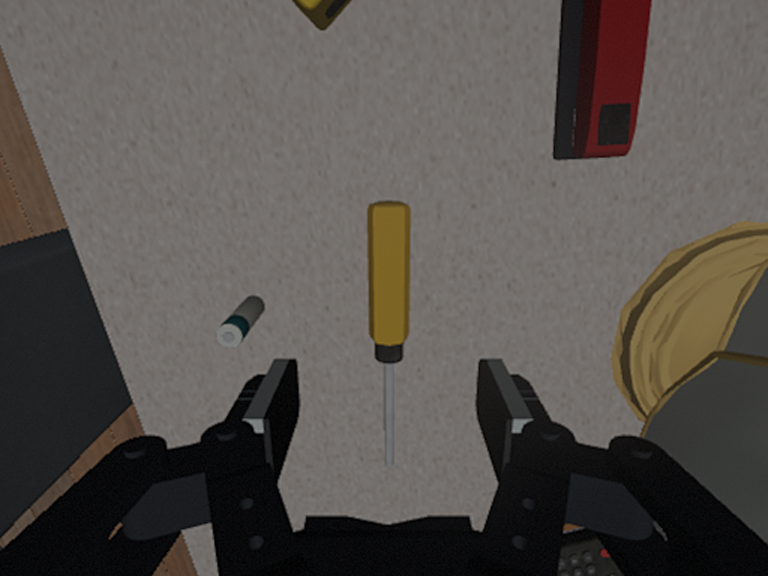

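The handle spans (389,203) to (389,345), aligned with the tool's axis.

Run:
```python
from h import *
W=lambda u,v,z:world('wrist',u/1.5,v/1.5,z)
print(W(389.5,205,.0125),W(389,346,.018),W(389,361,.016),W(389,464,.0125),world('wrist',389/1.5,270/1.5), W(241,0,0)*0, W(231,337,.05))
```

```text
[0.5234 0.1452 0.0125] [0.5098 0.0607 0.018 ] [0.508  0.0496 0.016 ] [ 0.4955 -0.0297  0.0125] [0.5178 0.1109 0.0258] [0. 0. 0.] [0.4291 0.0939 0.05  ]
```

carry_out --pt "1 0 -40 0" --pt "1 0 -70 0" --pt "1 0 -88 0" --pt "1 0 -93 0" --pt "1 0 -93 0" --pt "1 0 -93 0"

```text
t: 10.2
position: [0.5202, 0.1039, 0.0096]
orientation: [179.8, -0.0, 80.9]
force: [-0.1, -0.7, -0.5]
grip_width: 0.704
grip_force: 0.0
```

carry_out --pt "0 0 0 0" --pt "0 0 0 0" --pt "0 0 0 0" --pt "0 0 0 0" --pt "0 0 0 0" --pt "0 0 0 0" --pt "0 0 0 0" --pt "0 0 0 0" --hand 1 --force 40

```text
t: 11.0
position: [0.5183, 0.1038, 0.0077]
orientation: [-180.0, 0.0, 81.0]
force: [0.1, -0.1, -0.7]
grip_width: -0.001
grip_force: 0.0
```

The fingers shut on nothing, so I'll lift and look.

carry_out --pt "0 0 40 0" --pt "0 0 90 0" --pt "0 0 90 0" --pt "0 0 90 0"

```text
t: 11.4
position: [0.52, 0.1039, 0.0997]
orientation: [179.8, -0.0, 81.0]
force: [-0.7, 1.3, -0.2]
grip_width: -0.006
grip_force: 0.0
```

Run:
```python
from h import *
s=state();print(s['t'],s['position'],s['orientation'],s['grip_width'])
snap('wrist','w5.png',s=1.5)
```

```text
11.4 [0.51999535 0.10388926 0.09971617] [ 1.79754188e+02 -4.69227837e-02  8.09551131e+01] -0.006383417995627229
```

View pics/w5.png

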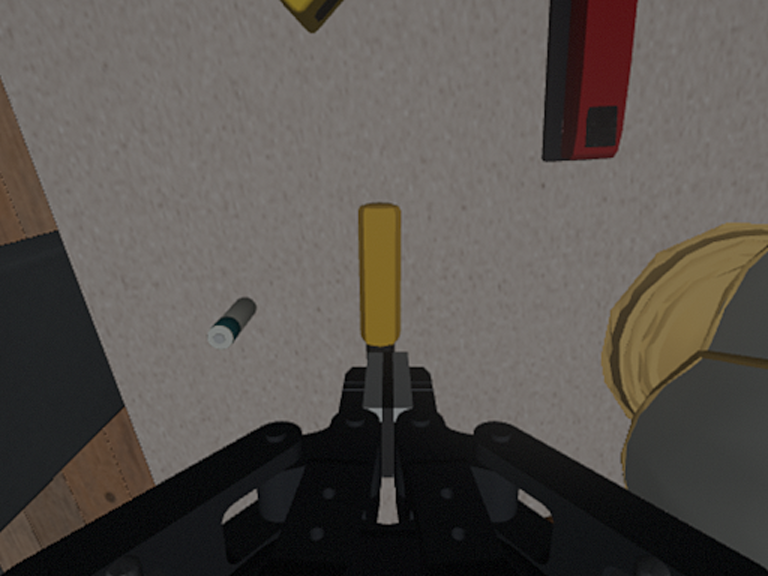

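The screwdriver hasn't moved. The half-open fingertips sit higher than the TCP and slid over the handle, so I'll go about 6 mm lower.

carry_out --pt "-3 0 0 0" --pt "-3 0 0 0" --pt "-3 0 0 0" --pt "-3 0 0 0" --pt "-3 0 0 0" --pt "-3 0 -40 0" --pt "-3 0 -75 0" --pt "-3 0 -90 0" --pt "-3 0 -96 0" --pt "-3 0 -96 0" --pt "-3 0 -96 0" --pt "-3 0 -96 0" --hand -0.3

```text
t: 12.65
position: [0.5169, 0.1039, 0.0033]
orientation: [179.8, -0.0, 81.0]
force: [0.0, -0.7, 0.4]
grip_width: 0.648
grip_force: 0.0
```

carry_out --pt "0 0 0 0" --pt "0 0 0 0" --pt "0 0 0 0" --pt "0 0 0 0" --pt "0 0 0 0" --pt "0 0 0 0" --pt "0 0 0 0" --pt "0 0 0 0" --hand 1 --force 40

```text
t: 13.45
position: [0.5153, 0.1038, 0.0017]
orientation: [-180.0, -0.0, 81.0]
force: [-0.8, -0.7, 0.1]
grip_width: -0.001
grip_force: 0.0
```

Run:
```python
from h import *
s=state();print(s['position'],s['grip_width'],s['grip_force'])
snap('wrist','w6.png',s=1)
```

```text
[0.51532854 0.10383236 0.0017249 ] -0.0006648795288383503 0.0
```

View pics/w6.png

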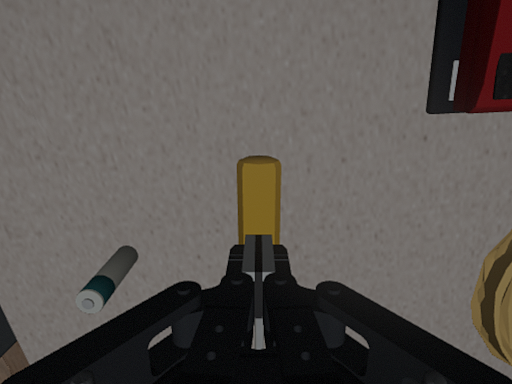

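Run:
```python
from h import *
for p in [(259,160),(259,170),(259,200),(259,230),(259,237),(252,237),(266,237),(252,245),(266,245),(252,260),(266,268),(238,248),(280,248),(300,200),(100,200)]: print(p,world('wrist',*p))
```

```text
(259, 160) [0.5234 0.1472 0.0201]
(259, 170) [0.5227 0.1432 0.0256]
(259, 200) [0.5202 0.1272 0.0262]
(259, 230) [0.5174 0.1095 0.0252]
(259, 237) [0.5183 0.1152 0.0456]
(252, 237) [0.5148 0.1151 0.0443]
(266, 237) [0.5216 0.1148 0.0458]
(252, 245) [0.5151 0.1156 0.0536]
(266, 245) [0.5214 0.1142 0.0528]
(252, 260) [0.5152 0.1148 0.0656]
(266, 268) [0.521  0.115  0.0735]
(238, 248) [0.5075 0.1121 0.0478]
(280, 248) [0.5275 0.1093 0.0485]
(300, 200) [0.5439 0.1143 0.0008]
(100, 200) [0.4219 0.134  0.0014]
```

The pad tips measure at about z = 0.044 while the TCP reads 0.002, which doesn't fit the stated geometry. I'll open the fingers in place and measure where the tips are.

carry_out --pt "0 0 0 0" --pt "0 0 0 0" --pt "0 0 0 0" --pt "0 0 0 0" --pt "0 0 0 0" --pt "0 0 0 0" --hand 0.1

```text
t: 14.1
position: [0.5153, 0.1038, 0.0018]
orientation: [-180.0, 0.0, 81.0]
force: [-0.1, 0.7, -0.4]
grip_width: 0.451
grip_force: 0.0
```

Run:
```python
from h import *
s=state();print(s['position'],s['grip_width'],s['force'])
snap('wrist','w7.png',(160,120,360,384),2.2)
L=np.load('last_wrist.npz')
from scipy.spatial.transform import Rotation as R
for v in (230,236,242,250,260):
  print(v,[(u,*(1000*world('wrist',u,v)).round()) for u in range(214,306,7)])
```

```text
[0.51534354 0.10382681 0.00176857] 0.451264417489517 [-0.06722109  0.71974381 -0.36910759]
230 [(214, np.float64(487.0), np.float64(103.0), np.float64(1.0)), (221, np.float64(492.0), np.float64(102.0), np.float64(1.0)), (228, np.float64(496.0), np.float64(101.0), np.float64(1.0)), (235, np.float64(528.0), np.float64(181.0), np.float64(180.0)), (242, np.float64(507.0), np.float64(108.0), np.float64(20.0)), (249, np.float64(512.0), np.float64(109.0), np.float64(23.0)), (256, np.float64(516.0), np.float64(110.0), np.float64(26.0)), (263, np.float64(520.0), np.float64(109.0), np.float64(25.0)), (270, np.float64(523.0), np.float64(107.0), np.float64(22.0)), (277, np.float64(527.0), np.float64(104.0), np.float64(17.0)), (284, np.float64(532.0), np.float64(96.0), np.float64(1.0)), (291, np.float64(536.0), np.float64(94.0), np.float64(-0.0)), (298, np.float64(540.0), np.float64(94.0), np.float64(-0.0)), (305, np.float64(545.0), np.float64(93.0), np.float64(0.0))]
236 [(214, np.float64(496.0), np.float64(118.0), np.float64(44.0)), (221, np.float64(491.0), np.float64(98.0), np.float64(0.0)), (
[... 2680 characters left out ...]
p.float64(-0.0)), (235, np.float64(496.0), np.float64(79.0), np.float64(0.0)), (242, np.float64(504.0), np.float64(89.0), np.float64(19.0)), (249, np.float64(508.0), np.float64(90.0), np.float64(22.0)), (256, np.float64(513.0), np.float64(91.0), np.float64(25.0)), (263, np.float64(517.0), np.float64(90.0), np.float64(25.0)), (270, np.float64(521.0), np.float64(89.0), np.float64(24.0)), (277, np.float64(524.0), np.float64(84.0), np.float64(16.0)), (284, np.float64(529.0), np.float64(74.0), np.float64(-0.0)), (291, np.float64(533.0), np.float64(73.0), np.float64(-0.0)), (298, np.float64(535.0), np.float64(101.0), np.float64(48.0)), (305, np.float64(537.0), np.float64(112.0), np.float64(66.0))]
```

View pics/w7.png

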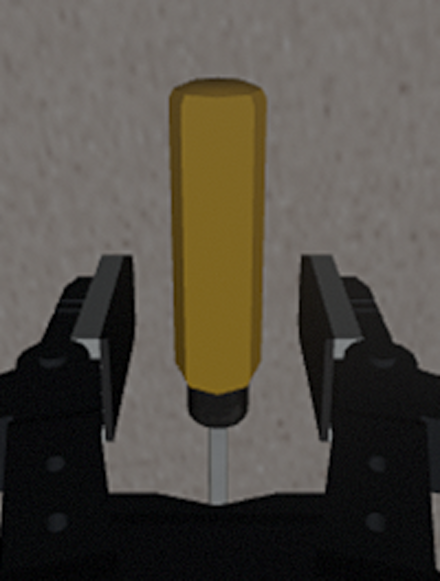

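Confirmed: the actual fingertips are about 40 mm above the reported TCP, straddling the handle at z ≈ 0.042. I'll lower 35 mm carefully.

carry_out --pt "1 0 -8 0" --pt "1 0 -16 0" --pt "1 0 -24 0" --pt "1 0 -30 0" --pt "1 0 -33 0" --pt "1 0 -33 0" --pt "1 0 -33 0"

```text
t: 14.85
position: [0.5165, 0.1038, -0.0312]
orientation: [180.0, -0.0, 81.0]
force: [0.3, -0.2, -0.5]
grip_width: 0.453
grip_force: 0.0
```

Run:
```python
from h import *
s=state();print(s['position'],s['grip_width'],s['force'])
snap('wrist','x.png')
for v in (230,236,242,250,260):
  print(v,[(u,*(1000*world('wrist',u,v)).astype(int)) for u in (207,214,221,298,305,312)])
```

```text
[ 0.51648398  0.1038347  -0.03121518] 0.45303367957772067 [ 0.2784241  -0.19441537 -0.48585384]
230 [(207, np.int64(492), np.int64(117), np.int64(0)), (214, np.int64(495), np.int64(116), np.int64(0)), (221, np.int64(499), np.int64(116), np.int64(0)), (298, np.int64(539), np.int64(110), np.int64(1)), (305, np.int64(543), np.int64(109), np.int64(0)), (312, np.int64(546), np.int64(109), np.int64(0))]
236 [(207, np.int64(494), np.int64(118), np.int64(10)), (214, np.int64(497), np.int64(118), np.int64(11)), (221, np.int64(498), np.int64(112), np.int64(0)), (298, np.int64(538), np.int64(112), np.int64(11)), (305, np.int64(541), np.int64(111), np.int64(10)), (312, np.int64(546), np.int64(105), np.int64(1))]
242 [(207, np.int64(495), np.int64(118), np.int64(17)), (214, np.int64(498), np.int64(118), np.int64(18)), (221, np.int64(498), np.int64(109), np.int64(0)), (298, np.int64(537), np.int64(109), np.int64(12)), (305, np.int64(540), np.int64(111), np.int64(16)), (312, np.int64(543), np.int64(111), np.int64(17))]
250 [(207, np.int64(496), np.int64(118), np.int64(25)), (214, np.int64(499), np.int64(118), np.int64(26)), (221, np.int64(498), np.int64(108), np.int64(6)), (298, np.int64(537), np.int64(105), np.int64(12)), (305, np.int64(539), np.int64(112), np.int64(25)), (312, np.int64(542), np.int64(111), np.int64(25))]
260 [(207, np.int64(497), np.int64(118), np.int64(33)), (214, np.int64(499), np.int64(115), np.int64(29)), (221, np.int64(497), np.int64(103), np.int64(8)), (298, np.int64(536), np.int64(100), np.int64(14)), (305, np.int64(538), np.int64(112), np.int64(34)), (312, np.int64(541), np.int64(111), np.int64(33))]
```

carry_out --pt "0 0 -1 0" --pt "0 0 -1 0" --pt "0 0 -1 0" --pt "0 0 -1 0" --pt "0 0 -1 0" --pt "0 0 -1 0" --pt "0 0 -1 0" --hand 1 --force 40

```text
t: 15.6
position: [0.517, 0.1039, -0.0316]
orientation: [179.9, -0.0, 81.0]
force: [-0.6, 0.1, 4.9]
grip_width: 0.274
grip_force: 39.3
```

carry_out --pt "0 0 40 0" --pt "0 0 85 0" --pt "0 -20 95 1" --pt "0 -50 95 2" --pt "0 -85 95 3" --pt "0 -120 95 4.2" --pt "1 -155 95 5.5" --pt "2 -190 95 6.9" --pt "3 -225 95 8.3" --pt "5 -260 95 9.7" --pt "5 -295 95 11.1" --pt "5 -312 95 12.5" --pt "5 -312 95 13.9" --pt "5 -312 95 15.3" --pt "5 -312 95 16.7" --pt "5 -312 95 18" --pt "5 -312 95 18" --pt "5 -312 95 18" --pt "5 -312 95 18"

```text
t: 17.5
position: [0.5211, -0.208, 0.0624]
orientation: [180.0, -0.0, -171.2]
force: [0.0, 0.4, -0.0]
grip_width: 0.272
grip_force: 39.7
```

Run:
```python
from h import *
s=state();print(s['t'],s['position'],s['orientation'],s['grip_width'],s['grip_force'],s['joint_pos'])
snap('wrist','w8.png',s=1.5)
```

```text
17.5 [ 0.52106117 -0.20797046  0.06240262] [ 1.79975376e+02 -3.09220049e-02 -1.71150874e+02] 0.27225487636158474 39.682180881500244 [-3.05962102e+01  1.85015991e+01  9.70352756e+01 -6.98552580e-04
  6.45026490e+01 -1.29445029e+02]
```

View pics/w8.png

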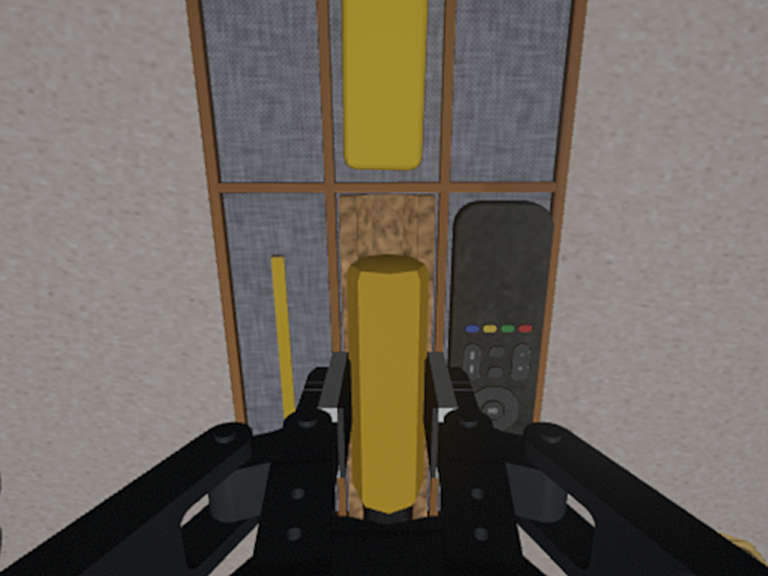

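The handle is held, aligned over the cradle. The crossbar joins the dividers at (331,187) and (446,187), and the handle end is at (388,257).

Run:
```python
from h import *
W=lambda u,v,z:world('wrist',u/1.5,v/1.5,z)
a,b=W(331,187,.009),W(446,187,.009);m=(a+b)/2;d=a-b
print(a,b,np.linalg.norm(d),'bar yaw',np.degrees(np.arctan2(d[1],d[0])))
y=np.radians(9);xo=np.array([np.cos(y),np.sin(y)]);yo=np.array([-xo[1],xo[0]])
e=W(388,257,.108);g=(e-m)[:2]
c=m[:2]+.0565*xo
print('bar mid',m,'target point',c,'handle end',e,world('wrist',388/1.5,300/1.5),'end along/across vs bar mid',g@xo,g@yo)
print('tcp across',(state()['position'][:2]-m[:2])@yo,'along',(state()['position'][:2]-m[:2])@xo)
t=W(416,500,.108),W(358,500,.108);print((t[0]+t[1])/2)
```

```text
[ 0.4712 -0.2438  0.009 ] [ 0.4625 -0.1876  0.009 ] 0.05686941181338172 bar yaw -81.20021870809867
bar mid [ 0.46685 -0.2157   0.009  ] target point [ 0.52265439 -0.20686145] handle end [ 0.4778 -0.2144  0.108 ] [ 0.4871 -0.213   0.1196] end along/across vs bar mid 0.011018552134069073 -0.0004289625494168557
tcp across -0.0009261068134487609 along 0.05484461335399581
[ 0.56545 -0.2011   0.108  ]
```

carry_out --pt "2.5 1 -30 0" --pt "2.5 1 -60 0" --pt "2.5 1 -75 0" --pt "2.5 1 -82 0" --pt "2.5 1 -85 0" --pt "2.5 1 -85 0" --pt "2.5 1 -85 0" --pt "2.5 1 -85 0"

```text
t: 18.35
position: [0.525, -0.2078, -0.0211]
orientation: [-179.9, 0.1, -171.0]
force: [-0.3, 0.2, -1.6]
grip_width: 0.276
grip_force: 39.8
```

carry_out --pt "0 0 0 0" --pt "0 0 0 0" --pt "0 0 0 0"

```text
t: 18.65
position: [0.524, -0.2072, -0.022]
orientation: [-180.0, 0.0, -171.0]
force: [-0.1, -0.5, -1.4]
grip_width: 0.273
grip_force: 39.8
```

carry_out --pt "0 0 -2 0" --pt "0 0 -2 0" --pt "0 0 -2 0"

```text
t: 18.95
position: [0.5241, -0.2073, -0.0224]
orientation: [-180.0, -0.0, -171.0]
force: [-3.9, 1.6, 9.5]
grip_width: 0.274
grip_force: 45.9
```

carry_out --pt "0 0 0 0" --pt "0 0 0 0" --pt "0 0 0 0" --pt "0 0 0 0" --pt "0 0 10 0" --pt "0 0 30 0" --pt "0 0 75 0" --pt "0 0 115 0" --pt "0 0 115 0" --pt "0 0 115 0" --hand 0.32

```text
t: 19.95
position: [0.5251, -0.2078, 0.0927]
orientation: [-179.9, 0.2, -171.0]
force: [-0.0, 1.2, -0.7]
grip_width: 0.337
grip_force: 0.0
```

Run:
```python
from h import *
s=state();print(s['t'],s['position'],s['orientation'],s['grip_width'],s['grip_force'])
snap('wrist','w9.png',s=1.5)
```

```text
19.95 [ 0.5250891  -0.20779237  0.09273202] [-179.85948389    0.18003973 -171.04432985] 0.3368362788636329 0.0
```

View pics/w9.png

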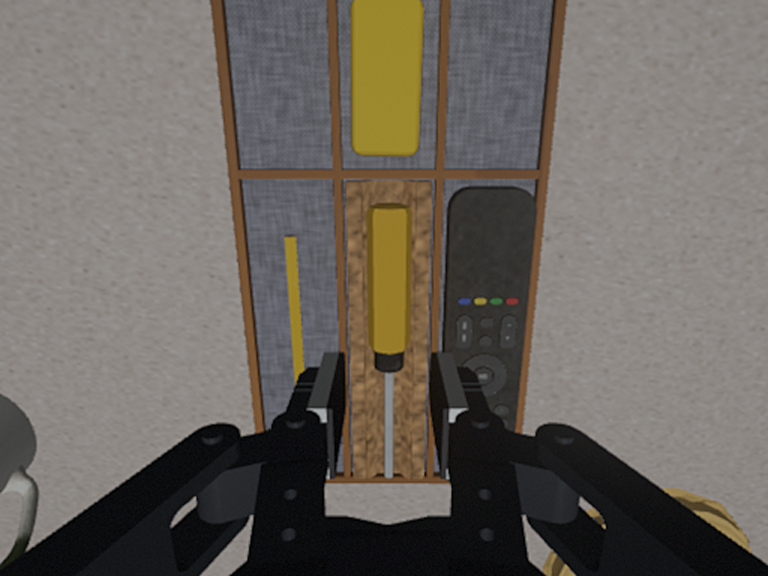

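The screwdriver is seated, with its handle end at (390,206). I'll check it numerically.

Run:
```python
from h import *
W=lambda u,v,z:world('wrist',u/1.5,v/1.5,z)
a,b=W(337,174,.009),W(441,174,.009);m=(a+b)/2
y=np.radians(9);xo=np.array([np.cos(y),np.sin(y)]);yo=np.array([-xo[1],xo[0]])
for n,p in dict(end=W(390,206,.0195),collarstart=W(389,354,.0285),collarend=W(389,371,.0285)).items():
  g=(p-m)[:2];print(n,p,(g@xo-.056).round(4),(g@yo).round(4))
for v in (230,270,310,340): print(world('wrist',389.5/1.5,v/1.5))
print('shaft',[world('wrist',389/1.5,v/1.5) for v in (400,440)])
```

```text
end [ 0.4829 -0.213   0.0195] -0.0398 0.0005
collarstart [ 0.5661 -0.2004  0.0285] 0.0443 -0.0
collarend [ 0.577  -0.1986  0.0285] 0.0554 0.0
[ 0.4934 -0.2117  0.0332]
[ 0.5151 -0.2082  0.0321]
[ 0.5378 -0.2046  0.0319]
[ 0.5557 -0.2017  0.0321]
shaft [array([ 0.6001, -0.195 ,  0.0221]), array([ 0.6284, -0.1905,  0.0226])]
```

carry_out --pt "-5 35 10 -1.4" --pt "-10 70 10 -2.8" --pt "-15 105 10 -4.2" --pt "-20 140 10 -5.6" --pt "-25 175 10 -7" --pt "-30 210 10 -8.4" --pt "-33 245 10 -9.8" --pt "-33 280 10 -11.2" --pt "-33 315 10 -12.6" --pt "-33 350 10 -14" --pt "-33 385 10 -15.4" --pt "-33 420 10 -16.8" --pt "-33 455 10 -18.2" --pt "-33 490 10 -19.6" --pt "-33 525 10 -21" --pt "-33 559 10 -22.4" --pt "-33 559 10 -23.8" --pt "-33 559 0 -23.8" --pt "-33 559 0 -23.8" --pt "-33 559 0 -23.8" --hand -0.2

```text
t: 22.0
position: [0.4896, 0.3504, 0.0888]
orientation: [-179.9, 0.2, 46.2]
force: [0.4, 0.3, 0.4]
grip_width: 0.601
grip_force: 0.0
```

Run:
```python
from h import *
s=state();print(s['t'],s['position'],s['orientation'],s['grip_width'],s['joint_pos'])
snap('wrist','w10.png')
L=np.load('last_wrist.npz');im=L['im'].astype(int)
blue=(im[...,2]>im[...,0]+35)&(im[...,2]>im[...,1]+20)
n,lab,st,c=cv2.connectedComponentsWithStats(blue.astype(np.uint8));i=1+np.argmax(st[1:,4]);print(st[i],c[i])
v,u=np.where(lab==i);q=np.array([world('wrist',a,b,.013)[:2] for a,b in zip(u,v)],np.float32)
r=cv2.minAreaRect(q*1000);print(r,cv2.boxPoints(r))
# eraser by height
hz=np.array([[*world('wrist',a,b)] for b in range(60,330,3) for a in range(150,370,3)])
k=(hz[:,2]>.009)&(hz[:,2]<.016)&(np.hypot(hz[:,0]-.492,hz[:,1]-.352)<.035);print(k.sum(),cv2.minAreaRect((hz[k,:2]*1000).astype(np.float32)))
```

```text
22.0 [0.48957319 0.35043284 0.08879314] [-179.93000187    0.21800475   46.21824984] 0.6014551999631937 [ 2.73657666e+01  2.11858957e+01  8.97832484e+01 -4.49240133e-03
  6.92597842e+01  7.11492492e+01]
[248 156  23  33 719] [258.79833102 171.72600834]
((499.74267578125, 359.5811462402344), (28.176660537719727, 18.82414436340332), 45.754005432128906) [[483.17035 356.05612]
 [496.65503 342.92178]
 [516.315   363.10617]
 [502.83032 376.2405 ]]Traceback (most recent call last):
  File "<stdin>", line 10, in <module>
  File "h.py", line 9, in world
    L=np.load('last_%s.npz'%n); c=get_calibration(n); K=np.array(c['intrinsics'])
                                  ~~~~~~~~~~~~~~~^^^
ValueError: time passes only in moves, steps and waits
```

carry_out --pt "2.5 1.5 -40 0" --pt "2.5 1.5 -80 0" --pt "2.5 1.5 -105 0" --pt "2.5 1.5 -118 0" --pt "2.5 1.5 -123 0" --pt "2.5 1.5 -125 0" --pt "2.5 1.5 -125 0" --pt "2.5 1.5 -125 0"

```text
t: 22.85
position: [0.4948, 0.3541, -0.0325]
orientation: [179.9, -0.2, 46.2]
force: [0.2, -0.3, 0.3]
grip_width: 0.602
grip_force: 0.0
```

carry_out --pt "0 0 0 0" --pt "0 0 0 0" --pt "0 0 0 0" --pt "0 0 0 0" --pt "0 0 0 0" --pt "0 0 0 0" --pt "0 0 0 0" --pt "0 0 0 0" --hand 1 --force 30

```text
t: 23.65
position: [0.494, 0.3538, -0.0333]
orientation: [180.0, -0.1, 46.2]
force: [-0.8, -0.5, 4.9]
grip_width: 0.225
grip_force: 30.4
```

carry_out --pt "0 0 40 0" --pt "0 0 85 0" --pt "0 0 105 0" --pt "-10 -40 110 0" --pt "-20 -90 110 -0.5" --pt "-30 -140 110 -1" --pt "-35 -190 110 -2" --pt "-40 -240 110 -3" --pt "-45 -290 110 -4" --pt "-50 -340 110 -5" --pt "-55 -390 110 -6.2" --pt "-60 -440 110 -6.2" --pt "-64 -490 110 -6.2" --pt "-64 -540 110 -6.2" --pt "-64 -585 110 -6.2" --pt "-64 -620 110 -6.2" --pt "-64 -634 110 -6.2" --pt "-64 -634 110 -6.2" --pt "-64 -634 80 -6.2" --pt "-64 -634 60 -6.2"

```text
t: 25.65
position: [0.4288, -0.2782, 0.0245]
orientation: [-179.9, 0.0, 9.0]
force: [-1.3, 0.9, -0.6]
grip_width: 0.22
grip_force: 29.8
```

carry_out --pt "0 0 0 0" --pt "0 0 0 0"

```text
t: 25.85
position: [0.4291, -0.2787, 0.0255]
orientation: [-179.9, 0.1, 9.1]
force: [1.2, -0.5, 0.4]
grip_width: 0.226
grip_force: 29.8
```

carry_out --pt "0 -2 -25 0" --pt "0 -2 -45 0" --pt "0 -2 -52 0" --pt "0 -2 -52 0" --pt "0 -2 -52 0" --pt "0 -2 -52 0"

```text
t: 26.45
position: [0.4305, -0.2835, -0.0248]
orientation: [179.9, -0.1, 9.0]
force: [-1.1, -0.9, 0.1]
grip_width: 0.222
grip_force: 30.8
```

carry_out --pt "0 0 0 0" --pt "0 0 0 0" --pt "0 0 0 0" --pt "0 0 0 0" --pt "0 0 20 0" --pt "0 0 60 0" --pt "0 0 100 0" --pt "0 0 115 0" --pt "0 0 115 0" --hand 0.3

```text
t: 27.35
position: [0.4313, -0.2843, 0.0919]
orientation: [179.7, -0.2, 9.0]
force: [0.8, -0.4, -0.8]
grip_width: 0.356
grip_force: 0.0
```

Run:
```python
from h import *
s=state();print(s['t'],s['position'],s['orientation'],s['grip_width'],s['force'])
snap('wrist','w11.png')
L=np.load('last_wrist.npz');im=L['im'].astype(int)
blue=(im[...,2]>im[...,0]+45)&(im[...,2]>im[...,1]+25)
n,lab,st,c=cv2.connectedComponentsWithStats(blue.astype(np.uint8));i=1+np.argmax(st[1:,4]);print(st[i],c[i])
x,y=c[i]
for dy in (-8,0,8,25,35): print(dy,im[int(y+dy),int(x)],world('wrist',x,y+dy))
```

```text
27.35 [ 0.43127084 -0.28434608  0.09185345] [179.70905715  -0.23317491   8.96095181] 0.35558529881073825 [ 0.82837686 -0.38470004 -0.76974853]
[246 164  23  32 721] [256.80166436 179.30790569]
-8 [ 45  70 110] [ 0.4465 -0.2812  0.018 ]
0 [ 46  71 111] [ 0.4391 -0.2823  0.0163]
8 [ 47  71 111] [ 0.4323 -0.2834  0.0173]
25 [155 155 155] [ 0.4168 -0.2858  0.0169]
35 [133 132 130] [ 0.4073 -0.2873  0.0163]
```

carry_out --pt "0 20 5 0" --pt "0 65 5 0" --pt "-1 110 5 0" --pt "-2 155 5 0" --pt "-3 200 5 0" --pt "-4 245 5 0" --pt "-4 290 5 0" --pt "-4 330 5 0" --pt "-4 365 5 0" --pt "-4 378 5 0" --pt "-4 378 5 0" --pt "-4 378 5 0" --hand -0.2

```text
t: 28.6
position: [0.4235, 0.0956, 0.0924]
orientation: [-180.0, 0.2, 9.0]
force: [-0.0, 0.3, -1.3]
grip_width: 0.598
grip_force: 0.0
```

Run:
```python
from h import *
from scipy.spatial.transform import Rotation as R
s=state();print(s['t'],s['position'],s['orientation'],s['grip_width'])
snap('wrist','w12.png')
L=np.load('last_wrist.npz');c=get_calibration('wrist');K=np.array(c['intrinsics'])
T=np.eye(4);T[:3,:3]=R.from_euler('xyz',L['o'],degrees=True).as_matrix();T[:3,3]=L['p'];T=T@np.array(c['mount'])
v,u=np.mgrid[:384,:512];P=np.stack([u,v,np.ones_like(u)],-1)@np.linalg.inv(K).T*L['d'][...,None]@T[:3,:3].T+T[:3,3]
m=(np.hypot(P[...,0]-.4275,P[...,1]-.0938)<.03)&(P[...,2]>.045)&(P[...,2]<.056)
q=P[m];print(len(q),q.mean(0),q.min(0),q.max(0))
```

```text
28.6 [0.42350435 0.09557923 0.09241345] [-179.99207001    0.19338161    9.03317812] 0.5975613527589771
274 [0.42868892 0.09451651 0.04943684] [0.42124135 0.08765095 0.04514533] [0.43505141 0.10123745 0.05240916]
```

carry_out --pt "4 -1 -10 0" --pt "4 -1 -40 0" --pt "4 -1 -75 0" --pt "4 -1 -100 0" --pt "4 -1 -112 0" --pt "4 -1 -114 0" --pt "4 -1 -114 0" --pt "4 -1 -114 0"

```text
t: 29.45
position: [0.431, 0.0942, -0.0191]
orientation: [180.0, -0.2, 8.9]
force: [1.2, -0.8, -0.1]
grip_width: 0.602
grip_force: 0.0
```

carry_out --pt "0 0 0 0" --pt "0 0 0 0" --pt "0 0 0 0" --pt "0 0 0 0" --pt "0 0 0 0" --pt "0 0 0 0" --pt "0 0 0 0" --pt "0 0 0 0" --hand 1 --force 30

```text
t: 30.25
position: [0.4302, 0.0944, -0.0194]
orientation: [180.0, -0.1, 9.0]
force: [-1.6, 0.1, 6.6]
grip_width: 0.152
grip_force: 29.3
```

carry_out --pt "0 0 40 0" --pt "0 0 75 0" --pt "-3 -35 80 0" --pt "-6 -80 80 0" --pt "-9 -125 80 0" --pt "-12 -170 80 0" --pt "-16 -215 80 0" --pt "-16 -245 80 0" --pt "-16 -262 80 0" --pt "-16 -262 80 0" --pt "-16 -262 80 0" --pt "-16 -262 50 0" --pt "-16 -262 25 0" --pt "-16 -262 10 0" --pt "-16 -262 5 0" --pt "-16 -262 5 0" --pt "-16 -262 5 0" --pt "-16 -262 5 0"

```text
t: 32.05
position: [0.4137, -0.1671, -0.0149]
orientation: [180.0, -0.0, 9.0]
force: [-0.5, -0.3, -0.6]
grip_width: 0.154
grip_force: 29.2
```

carry_out --pt "0 0 -0.5 0" --pt "0 0 -0.5 0" --pt "0 0 -0.5 0"

```text
t: 32.35
position: [0.4136, -0.1674, -0.0154]
orientation: [-180.0, -0.0, 8.9]
force: [0.3, 2.9, 3.6]
grip_width: 0.155
grip_force: 29.7
```

carry_out --pt "0 0 0 0" --pt "0 0 0 0" --pt "0 0 0 0" --pt "0 0 0 0" --pt "0 0 15 0" --pt "0 0 40 0" --pt "0 0 80 0" --pt "0 0 120 0" --pt "0 40 140 0" --pt "0 80 140 0" --pt "0 80 140 0" --pt "0 80 140 0" --hand 0.45

```text
t: 33.55
position: [0.4131, -0.0872, 0.1242]
orientation: [180.0, 0.0, 9.1]
force: [0.1, -1.2, -0.4]
grip_width: 0.277
grip_force: 0.0
```

Run:
```python
from h import *
s=state();print(s['t'],s['position'],s['force'])
snap('top','fin.png',(240,140,350,270),4.5)
snap('wrist','finw.png')
a=cv2.imread('pics/fin.png');b=cv2.imread('pics/finw.png')[:, 180:];b=cv2.resize(b,None,fx=.85,fy=.85)
h=max(a.shape[0],b.shape[0]);o=np.zeros((h,a.shape[1]+b.shape[1],3),np.uint8);o[:a.shape[0],:a.shape[1]]=a;o[:b.shape[0],a.shape[1]:]=b
cv2.imwrite('pics/f.png',o);print(o.shape)
```

```text
33.55 [ 0.41313775 -0.08718849  0.12417574] [ 0.12146838 -1.20419351 -0.35217398]
(585, 777, 3)
```

View pics/f.png

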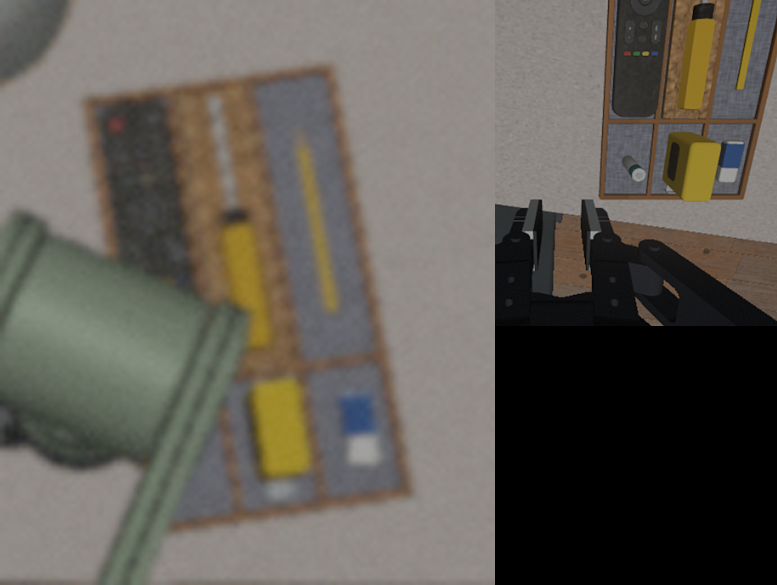

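All four are in place: the tape at (280,425), the eraser at (359,428) and the screwdriver at (240,250) in the left view, and the battery at (634,168) in the right view. I'll confirm the battery is upright before handing in.

Run:
```python
from h import *
from scipy.spatial.transform import Rotation as R
L=np.load('last_wrist.npz');c=get_calibration('wrist');K=np.array(c['intrinsics'])
T=np.eye(4);T[:3,:3]=R.from_euler('xyz',L['o'],degrees=True).as_matrix();T[:3,3]=L['p'];T=T@np.array(c['mount'])
v,u=np.mgrid[:384,:512];P=np.stack([u,v,np.ones_like(u)],-1)@np.linalg.inv(K).T*L['d'][...,None]@T[:3,:3].T+T[:3,3]
m=(np.hypot(P[...,0]-.412,P[...,1]+.168)<.025)
for a,b in((.05,.06),(.015,.03)):
  q=P[m&(P[...,2]>a)&(P[...,2]<b)];print(len(q),q.mean(0),q.min(0),q.max(0))
```

```text
214 [ 0.41211361 -0.16730083  0.05341599] [ 0.40493962 -0.17483582  0.05001421] [ 0.41860976 -0.16070259  0.05651982]
83 [ 0.4151279  -0.16384419  0.02275219] [ 0.40754968 -0.17011502  0.01503634] [ 0.41855965 -0.16088939  0.02967065]
```

The battery is upright at (0.412, -0.167) with its top at 0.054, so I'm handing in.

```bash
python3 -c "
from cell import *
print(close_job())"
```

```text
the job is handed in; nothing more can be done
None
```

The job is handed in at about 34 s of the 106 s allowed: screwdriver, tape measure, eraser and battery each measured in place by camera, and the stapler and glue stick were never touched; the judge's verdict was not shown.

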